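Scan the code of the loaded vial rack

ROBOT

A 6-joint arm with a two-finger parallel gripper is mounted at the origin on the work surface. World frame = base frame: x ahead of the robot, y to its left, z up, the work surface at z = 0. Lengths are in m, angles in rad, forces in N, time in s.
With the tool pointing down it reaches from about 0.35 to 0.775 m from the base axis. Payload 5.5 kg.
Tool frame: the origin (TCP) lies between the finger pads; the fingertips stand 11 mm ahead of it and the grasp point (between the pads) lies 8 mm behind it (tips_ahead is the distance from the TCP to the fingertips, in m); z points along the fingers, y is the line along which they close (so a half turn about z gives the same grasp; the last joint's range is limited). The gripper opens to 85 mm and grips with 20 to 120 N. Pads are 22 mm wide; open, the fingers measure 114 mm over their backs; the gripper's body (76 mm by 85 mm) begins 54 mm behind the grasp point. The pads swing forward as they close: fully open they stand 13 mm farther back than shut.
Start: joints at [-1.427, 0.313, 0.046, 1.304, 0, 1.431], TCP at [0.161, -0.552, 0.242] pointing down, gripper open.
Joint ranges: [-2.76, 2.76], [-0.86, 1.69], [-1.03, 1.26], [-2.2, 2.34], [-1.47, 1.5], [-3.14, 3.14]. Speed limits (rad/s): [2.57, 2.57, 3.14, 3.14, 3.14, 3.14].

INTERFACE

Orientations are given as a unit quaternion [w, x, y, z].
In Python, from workcell import * gives the robot as it stands. The module is installed in compiled form; this text tells all that it offers.
- The arm moves only by the tool jog_arm, never from a script. Its argument "moves" is a list of rows, each an object with "fingers": the closure, from 0 (fully open) to 1 (shut); "slide": the shift along the tool's x, y, z in mm, a list of three; "angular": the turn, a rotation vector about the tool's x, y, z in degrees, a list of three. A call has 1 to 10 rows; each row is the pose to reach, as a shift and turn from the pose commanded when the call began, along the tool's axes at that moment; what a row does not reach only later rows make up. A row lasts 1/12 s, in which the tool goes at most 41.7 mm and 7.16 degrees, less where a joint would pass 70% of its speed; a pose out of reach is approached as far as the arm can. A call with a gripper value outside its range is refused whole. The fingers move at their own pace and stop on an object; "squeeze" is the grip in N (left out, the last holds). Time passes only in rows, so rows that repeat a pose let the fingers close. It gives the time, the measured TCP pose, the force, the opening and the grip force at its end, in the units of the state.
- get_state(): the state, without advancing time (a new reading comes with each control period).
- read_camera(name): name is "scene" or "top" or "wrist"; returns a dict with "color" (384x512x3 uint8, red, green, blue), "fovy" (degrees; the focal length in pixels is half the picture's height over the tangent of half this angle, whatever the lens; pixels are square), "cx", "cy" (the principal point, pixels), "D" ([k1, k2, p1, p2, k3] as OpenCV has them; the pictures are not rectified), "world_from_camera" (4x4, takes a point from camera to world coordinates); the wrist camera has in their place "tool_from_camera" (4x4, takes a point from camera to tool coordinates, whose origin is the TCP and whose axes are the flange's). Camera axes: x right, y down, z forward; pixel columns grow to the right and rows downward; lengths in m; the calibration is good to about 2 mm. A picture is of the moment at which its call begins: read the wrist's pose just before it. There is no depth.
- hand_in(): hands the job in; it is judged then, once.
Trained networks look in a picture, given as the dict that the camera call returned (one of the last four; its "shot" number tells which), for a name from the list of things; names that differ only in an ending like _2 or _b are one class to them, and where a whole thing is asked for, a point or a joint stands for the part that bears it (a point fixed in the world has none). Each returns a list of dicts, best first, with "p" (0 to 1); they miss things now and then, are a little off and sometimes report something else, mostly with a low value. They report only what shows in the picture. A call takes as long as a camera call. They do not tell look-alikes from the thing itself.
- look_for(target, picture): "point" ([column, row] in pixels, amid what is visible of it).
- tip_of(target, picture): "point" ([column, row] in pixels: a listed point, or the origin of a listed thing).
The state is a dict: "clock": time; "joint_pos": joint angles; "qvel": joint speeds; "tau": joint torques, N m; "tcp_pos": TCP position; "orientation": TCP orientation; "wrist_force": force on the tool from outside, world axes, zero at the start; "ft_torque": the same for the moment, N m; "finger_gap": finger opening in m; "grip_force": force on a finger pad.
Only numpy, scipy, OpenCV 4.12 (cv2) and the standard library are available. Lean on these libraries where they do the work, as an engineer would, in place of code of your own. Each camera call takes 0.05 s, during which the arm holds its last target. There are 200 camera calls.

TASK

Draw the cordless hand scanner straight up out of its charging cradle, turn its nose well down and aim its window at the square code label of the rack that has vials in it (not the empty rack), from a hand's breadth away, about 12 cm. Finish while still holding the scanner there in the air, steady on the label and touching nothing else; it reads by itself, so the trigger is not needed. Do not drop the scanner or disturb the racks, the vials or the other things on the bench.

Things in the scene. Friction and masses are not known exactly. Their poses are not given: they have to be found in the camera images.
- scanner: Cordless pistol-type code scanner, white with black nose, 165 mm tall, 0.19 to 0.31 kg. Origin: centre of the underside of its handle's foot; z up the handle, the window looks along -x (the nose), y across. Handle 30 mm wide (y), 38 mm deep (x), its lowest 62 mm straight. At the start it stands upright in the cradle, head level, with 2 mm play all round.
- scanner_window (a point): Centre of the window on the nose, at x -82, y 0, z 139 mm in the scanner's frame, same axes: it sees along its -x. It reads a label that lies within 20 mm of this line, 60 to 200 mm ahead, from any side, up to 55 degrees off square; labels lie flat, facing up, so the nose must point at least 35 degrees below level (45 to 60 is comfortable).
- scanner_head (a point): Centre of the scanner's white head, the place to grip it from above, some 35 mm above its balance point; at x -12, y 0, z 139 mm in the scanner's frame, same axes. Head: box 48 mm wide (y), x from -65 to +40 mm, z 115 to 163 mm, sides flat and free. In front of it the black nose, 64 mm wide and 54 mm high, x from -81 to -59 mm.
- cradle: Grey charging cradle fixed to the bench: base 110 x 92 mm, 12 mm thick, with an upright rectangular cup whose rim is 59 mm above the bench; the scanner's foot stands 45 mm deep in it (cup floor at 14 mm) and comes out straight up. Origin: centre of the cup at bench level, z up, same heading as the scanner (nose to -x).
- rack_full: Grey plastic vial rack, 154 mm long (x), 56 mm wide (y), 34 mm high, 0.45 kg, standing loose on the bench: eight open cells in two rows, four of them holding vials, and at its -x end a solid block with the label on top. Origin: centre of the underside; z up.
- rack_full_label (a point): Centre of the square code label (34 mm, black on white) lying flat on top of the end block of the rack with the vials, 34 mm above the bench, at x = -55 mm in that rack's frame. This is the label to scan.
- rack_empty: A second rack, the same in every way and with the same kind of label, but with no vials in it. Not to be scanned or disturbed. Origin: centre of the underside.
- bottle: Amber glass bottle with black cap, 60 mm in diameter, 135 mm high, standing on the bench. Bystander. Origin: centre of the underside.
- carton: Small cardboard carton, 50 x 70 mm, 45 mm high. Bystander. Origin: centre of the underside.
- vial1: Capped glass vial, 22 mm in diameter, 46 mm high, standing loose in a cell of the loaded rack, its top 49 mm above the bench; leave it there. Origin: centre of the underside, z up.
- vial2: Capped glass vial, 22 mm in diameter, 46 mm high, standing loose in a cell of the loaded rack, its top 49 mm above the bench; leave it there. Origin: centre of the underside, z up.
- vial3: Capped glass vial, 22 mm in diameter, 46 mm high, standing loose in a cell of the loaded rack, its top 49 mm above the bench; leave it there. Origin: centre of the underside, z up.
- vial4: Capped glass vial, 22 mm in diameter, 46 mm high, standing loose in a cell of the loaded rack, its top 49 mm above the bench; leave it there. Origin: centre of the underside, z up.
- table: The black bench top; its surface is at height 0 and it does not move.
Things that resemble listed ones, but are neither listed nor needed, are in the scene too. What is shaped like the rack_full but pink is not meant.

How it is judged:
On the way:
1. the scanner has been drawn out of the cradle and is held clear above it (z of scanner in the frame of cradle above 0.06 m and contact force between scanner and cradle below 0.3 N and contact force between the fingers and scanner above 1 N), for 0.1 s.
At the end, for the whole second after the job is handed in: The fingers hold the scanner still, foot over 50 mm above the bench, touching nothing else, window at least 35 degrees below level, with the loaded rack's label 60 to 200 mm ahead and within 20 mm of its line of sight; racks and vials moved under 15 mm, bottle and carton under 20 mm, none tipped (x of rack_full_label in the frame of scanner_window between -0.2 and -0.06 m and y of rack_full_label in the frame of scanner_window between -0.02 and 0.02 m and z of rack_full_label in the frame of scanner_window between -0.02 and 0.02 m and angle between scanner_window's own x axis and vertical below 0.96 rad and height (world z) of scanner above 0.05 m and contact force between the fingers and scanner above 1 N and linear speed of scanner below 0.03 m/s and angular speed of scanner below 0.15 rad/s and contact force between scanner and cradle below 0.3 N and contact force between scanner and rack_full below 0.3 N and contact force between scanner and rack_empty below 0.3 N and contact force between scanner and bottle below 0.3 N and contact force between scanner and carton below 0.3 N and contact force between scanner and vial1 below 0.3 N and contact force between scanner and vial2 below 0.3 N and contact force between scanner and vial3 below 0.3 N and contact force between scanner and vial4 below 0.3 N and distance of each of rack_full, rack_empty, vial1, vial2, vial3, vial4 from where it was at the start of the episode below 0.015 m and distance of each of bottle, carton from where it was at the start of the episode below 0.02 m and angle between each of vial1, vial2, vial3, vial4, bottle's own z axis and vertical below 0.3 rad); the arm keeps its last pose, push and grip.
It fails at once if a rack or a vial is pushed more than 15 mm from its place (distance of any of rack_full, rack_empty, vial1, vial2, vial3, vial4 from where it was at the start of the episode above 0.015 m).
It fails at once if the bottle or the carton is pushed more than 20 mm from its place, or the bottle is tipped (distance of any of bottle, carton from where it was at the start of the episode above 0.02 m or angle between bottle's own z axis and vertical above 0.3 rad).
It fails at once if the scanner strikes the bench (contact force between scanner and table above 0.5 N).
It also fails if it takes over 35 s, if anything falls off the work surface, if the arm or the gripper's body presses on something with over 40 N, if the wrist force passes 120 N, or if a joint passes its speed limit or range.

## Working session

There is one attempt and no reset: what is moved stays moved. The work goes in short steps, Python scripts to look and compute and a tool call to move; the robot and the scene stay as the last step left them, time stands still between calls to the robot, and variables do not carry over. Pictures are saved under pics/ and viewed, at most 10 in all, crops included, and the job is handed in when it is done.

Besides the shell and the picture viewer there is one more tool, called after ">>>" as name(argument=value, ...) on one line, values as JSON. jog_arm: Moves the arm, as the interface text tells. Its arguments: {"type":"object","properties":{"moves":{"type":"array","items":{"type":"object","properties":{"fingers":{"type":"number"},"slide":{"type":"array","items":{"type":"number"}},"angular":{"type":"array","items":{"type":"number"}}}}},"squeeze":{"type":"number"}},"required":["moves"]}

```bash
mkdir -p pics; cat > h.py <<'E'
from workcell import *
import numpy as np, cv2
from scipy.spatial.transform import Rotation as R
def K(p):
    f=p["color"].shape[0]/2/np.tan(np.radians(p["fovy"])/2)
    return np.array([[f,0,p["cx"]],[0,f,p["cy"]],[0,0,1.]])
def rot(q): return R.from_quat([q[1],q[2],q[3],q[0]]).as_matrix()
def shot(n):
    s=get_state(); p=read_camera(n)
    if n=="wrist":
        T=np.eye(4);T[:3,:3]=rot(s["orientation"]);T[:3,3]=s["tcp_pos"]; p["T"]=T@np.array(p["tool_from_camera"])
    else: p["T"]=np.array(p["world_from_camera"])
    return p
def ray(p,uv):
    n=cv2.undistortPoints(np.array([[uv]],float),K(p),np.array(p["D"],float))[0,0]
    d=p["T"][:3,:3]@np.array([n[0],n[1],1]); return p["T"][:3,3],d/np.linalg.norm(d)
def atz(p,uv,z):
    o,d=ray(p,uv); return o+d*(z-o[2])/d[2]
def tri(obs):
    A=0;b=0
    for p,uv in obs:
        o,d=ray(p,uv);P=np.eye(3)-np.outer(d,d);A=A+P;b=b+P@o
    return np.linalg.solve(A,b)
def proj(p,X):
    Ti=np.linalg.inv(p["T"]); 
    return cv2.projectPoints(np.array([X],float),cv2.Rodrigues(Ti[:3,:3])[0],Ti[:3,3],K(p),np.array(p["D"],float))[0][0,0]
def save(p,n,crop=None,s=1):
    im=p["color"][...,::-1]
    if crop: im=im[crop[1]:crop[3],crop[0]:crop[2]]
    cv2.imwrite("pics/"+n,cv2.resize(im,None,fx=s,fy=s,interpolation=cv2.INTER_CUBIC))
E
python3 - <<'E'
from h import *
np.set_printoptions(precision=4,suppress=True)
P={n:shot(n) for n in("scene","top")}
for n,p in P.items():
    save(p,n+"1.png",s=1.5)
    print(n,p["T"][:3,3])
    for t in["scanner","scanner_head","scanner_window","cradle","rack_full","rack_full_label","rack_empty","bottle","carton","vial1"]:
        print(t,[(np.round(d["point"],1).tolist(),round(d["p"],2)) for d in tip_of(t,p)][:6])
E
```

```text
scene [1.1404 0.1405 0.6597]
scanner [([140.7, 192.5], 0.91)]
scanner_head [([135.1, 152.5], 0.75), ([362.7, 253.9], 0.6)]
scanner_window [([153.1, 139.1], 0.72)]
cradle [([142.3, 198.0], 0.71)]
rack_full [([403.4, 210.4], 0.94), ([341.2, 173.0], 0.9), ([382.3, 309.1], 0.76), ([349.3, 233.4], 0.74)]
rack_full_label [([392.8, 189.3], 0.94), ([343.4, 178.0], 0.93), ([363.7, 307.0], 0.76), ([347.9, 213.5], 0.73)]
rack_empty [([341.0, 233.2], 0.53)]
bottle [([302.7, 327.2], 0.66)]
carton [([141.3, 285.4], 0.98)]
vial1 [([357.5, 239.3], 0.67), ([363.5, 255.4], 0.58), ([342.4, 233.2], 0.56), ([349.8, 247.6], 0.55)]
top [0.3642 0.0259 1.3195]
scanner [([352.1, 203.4], 0.89)]
scanner_head [([364.4, 205.9], 0.81)]
scanner_window [([358.7, 227.6], 0.71), ([209.5, 125.9], 0.5)]
cradle [([353.0, 206.0], 0.8), ([355.6, 207.0], 0.72)]
rack_full [([165.6, 144.9], 0.93), ([188.8, 274.3], 0.91), ([182.8, 197.3], 0.66), ([139.9, 235.8], 0.65)]
rack_full_label [([185.7, 258.3], 0.96), ([150.6, 250.9], 0.82), ([185.5, 214.4], 0.65), ([176.7, 134.2], 0.61)]
rack_empty [([263.6, 176.2], 0.78), ([208.8, 128.5], 0.62)]
bottle [([210.1, 123.9], 0.66)]
carton [([313.4, 129.8], 0.6)]
vial1 [([186.2, 203.5], 0.62), ([311.2, 130.1], 0.58), ([173.8, 181.2], 0.57), ([178.2, 199.2], 0.55), ([182.5, 188.3], 0.47), ([356.0, 204.8], 0.34)]
```

```bash
ls pics
```

```text
scene1.png
top1.png
```

View pics/scene1.png

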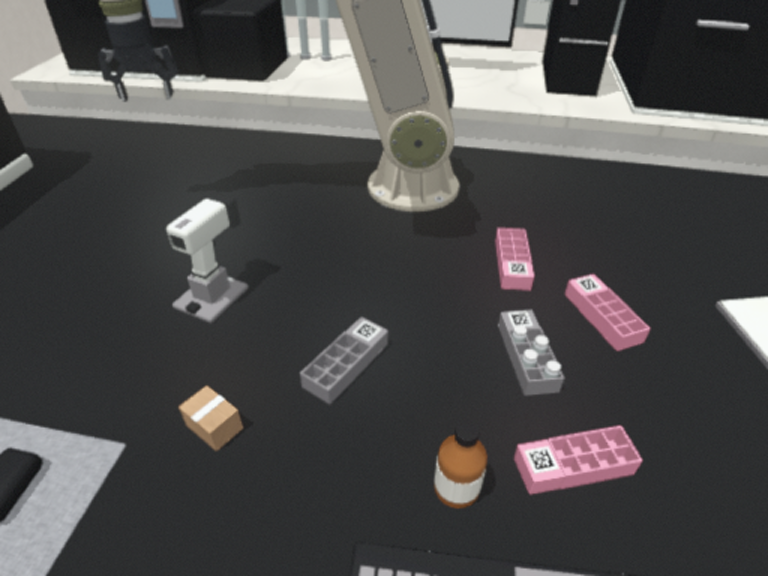

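View pics/top1.png

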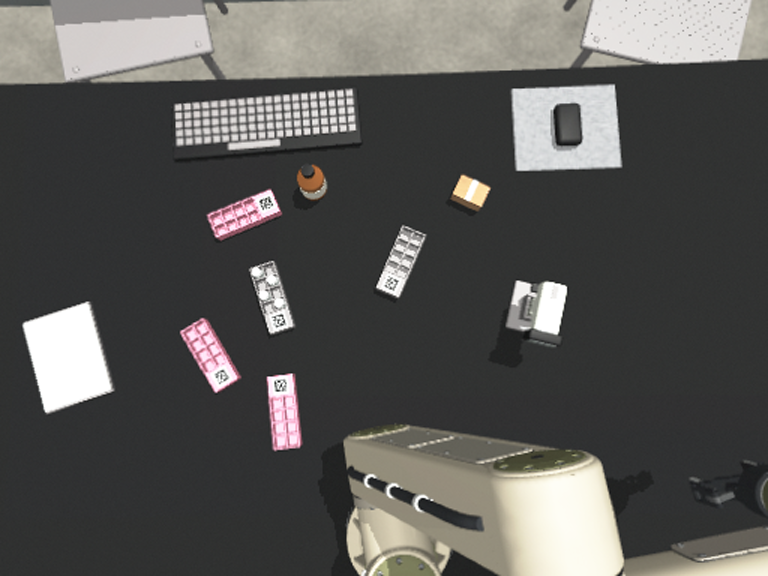

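The loaded grey rack's label is at scene (346,213) and top (185,214). The look-alikes are the empty grey rack (scene label (246,219)) and three pink racks (scene labels (345,178), (393,189), (361,306)). The scanner is at scene (133,150) and top (365,206), and I need to check which end is the nose.

```bash
python3 - <<'E'
from h import *
np.set_printoptions(precision=4,suppress=True)
s=shot("scene");t=shot("top")
a=s["color"][120:220,100:180,::-1];b=t["color"][175:250,320:400,::-1]
a=cv2.resize(a,None,fx=4.5,fy=4.5,interpolation=cv2.INTER_CUBIC);b=cv2.resize(b,(400,375),interpolation=cv2.INTER_CUBIC)
c=np.zeros((450,780,3),np.uint8);c[:450,:360]=a;c[:375,380:780]=b
cv2.imwrite("pics/crop.png",c)
def best(n,p,k=0): return tip_of(n,p)[k]["point"]
for n in("scanner_head","scanner_window","scanner","cradle"):
    u,v=best(n,s),best(n,t);X=tri([(s,u),(t,v)]);print(n,X,proj(s,X)-u,proj(t,X)-v)
def near(n,p,uv): return min((d["point"] for d in tip_of(n,p)),key=lambda q:np.hypot(*(np.array(q)-uv)))
u=near("rack_full_label",s,(346,213));v=near("rack_full_label",t,(185,214))
print("label",u,v,tri([(s,u),(t,v)]),atz(s,u,.034),atz(t,v,.034))
for n,su,tu,z in(("bottle",(305,322),(209,125),0),("carton",(141,280),(313,128),.02),("empty",(230,240),(267,175),.03)):
    print(n,atz(s,su,z),atz(t,tu,z))
E
```

```text
scanner_head [0.6027 0.0315 0.361 ] [118.7605 -36.8018] [ 67.0127 -49.4139]Traceback (most recent call last):
  File "<stdin>", line 10, in <module>
  File "<stdin>", line 8, in best
IndexError: list index out of range
```

View pics/crop.png

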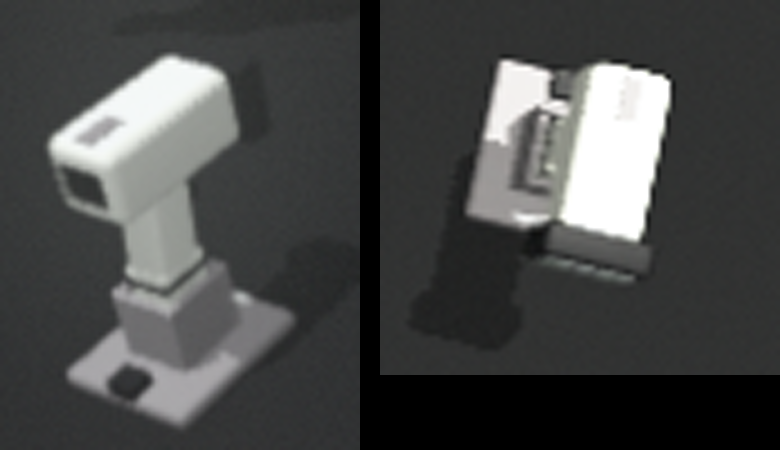

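The crop shows that the black nose points toward the robot, at top (364,227). The rear end is at top (370,189), and the dark patch on the rear end in the scene view is not the window. Next I'll compute the poses.

```bash
python3 - <<'E'
from h import *
np.set_printoptions(precision=4,suppress=True)
s=shot("scene");t=shot("top")
def near(n,p,uv):
    c=[d["point"] for d in tip_of(n,p)]
    c=[q for q in c if np.hypot(*(np.array(q)-uv))<25]
    return min(c,key=lambda q:np.hypot(*(np.array(q)-uv))) if c else None
for n,a,b in(("scanner_head",(133,150),(365,206)),("scanner_window",(150,138),(363,227)),("scanner",(140,192),(352,203)),("cradle",(142,198),(353,206)),("rack_full_label",(346,213),(185,214)),("rack_full",(353,233),(181,198))):
    u,v=near(n,s,a),near(n,t,b);print(n,u,v)
    if u is not None and v is not None:
        X=tri([(s,u),(t,v)]);print("   ",X,proj(s,X)-u,proj(t,X)-v)
u,v=(346,213),(185.5,214.3)
print("label",atz(s,u,.034),atz(t,v,.034))
c=[((597,62)),(670,75),(640,242),(562,228)]
q=[atz(t,((x-380)/5+320-.4,y/5+175-.4),.177) for x,y in c];print("head top corners",np.array(q))
print("nose low edge z~.18", atz(t,((548-380)/5+320,262/5+175),.15),atz(t,((634-380)/5+320,280/5+175),.15))
for n,su,tu,z in(("bottle",(305,330),(209,127),0),("bottlecap",(311,290),(205,114),.135),("carton",(141,280),(313,128),.03),("empty",(230,240),(267,175),.03)):
    print(n,atz(s,su,z),atz(t,tu,z))
E
```

```text
scanner_head [132.3, 150.7] [363.9, 207.3]
    [ 0.4583 -0.3094  0.1487] [0.189  0.0216] [ 0.1484 -0.0657]
scanner_window [151.1, 137.7] [362.3, 230.3]
    [ 0.388  -0.2945  0.1471] [-2.0678 -0.2602] [-1.7742  0.6855]
scanner [141.7, 192.6] [355.9, 205.6]
    [ 0.4725 -0.3139  0.0176] [-2.4934 -0.2246] [-1.934   0.7928]
cradle [140.4, 197.7] [355.7, 206.0]
    [ 0.4734 -0.3199 -0.002 ] [-1.8519 -0.1543] [-1.43    0.5918]
rack_full_label [344.9, 211.4] [182.7, 215.4]
    [0.457  0.2521 0.0324] [ 1.6097 -0.0044] [ 1.2352 -0.0277]
rack_full [350.7, 238.5] [182.6, 195.1]
    [0.5277 0.2632 0.009 ] [-1.1175 -0.0293] [-0.7983 -0.0045]
label [0.4649 0.2505 0.034 ] [0.4602 0.2466 0.034 ]
head top corners [[ 0.5157 -0.3023  0.177 ]
 [ 0.5068 -0.3442  0.177 ]
 [ 0.4096 -0.3197  0.177 ]
 [ 0.4189 -0.2754  0.177 ]]
nose low edge z~.18 [ 0.399  -0.2741  0.15  ] [ 0.3872 -0.3238  0.15  ]
bottle [ 0.7824  0.1757 -0.    ] [0.7664 0.1687 0.    ]
bottlecap [0.7799 0.1725 0.135 ] [0.768  0.1661 0.135 ]
carton [ 0.7524 -0.1789  0.03  ] [ 0.7427 -0.1893  0.03  ]
empty [ 0.6055 -0.019   0.03  ] [ 0.585  -0.0274  0.03  ]
```

```bash
cat >> h.py <<'E'
def rel(target,Rt):
    s=get_state();R0=rot(s["orientation"])
    sl=R0.T@(np.array(target)-s["tcp_pos"])*1000; a=R.from_matrix(R0.T@Rt).as_rotvec(degrees=True)
    print("slide",sl.round(1),"angular",a.round(2))
def down(yaw): # tool x along scanner +x, z down
    c,s=np.cos(yaw),np.sin(yaw); return np.array([[c,s,0],[s,-c,0],[0,0,-1.]])
E
python3 - <<'E'
from h import *
s=get_state();print(s["clock"],s["tcp_pos"],rot(s["orientation"]).round(3),s["finger_gap"])
for f in(0,np.pi): rel([.4605,-.31,.242],down(np.radians(-15)+f))
E
```

```text
2.05 [ 0.16101722 -0.55204369  0.24233625] [[ 0.96  0.28  0.  ]
 [ 0.28 -0.96 -0.  ]
 [ 0.    0.   -1.  ]] 0.08550944520880564
slide [ 3.553e+02 -1.485e+02  3.000e-01] angular [ 1.000e-02 -0.000e+00  3.126e+01]
slide [ 3.553e+02 -1.485e+02  3.000e-01] angular [ 0.0000e+00  1.0000e-02 -1.4874e+02]
```

>>> jog_arm(moves=[{"slide": [36, -15, -3], "angular": [0, 0, 3], "fingers": 0}, {"slide": [72, -30, -6], "angular": [0, 0, 6], "fingers": 0}, {"slide": [108, -45, -9], "angular": [0, 0, 9], "fingers": 0}, {"slide": [144, -60, -12], "angular": [0, 0, 13], "fingers": 0}, {"slide": [180, -75, -15], "angular": [0, 0, 16], "fingers": 0}, {"slide": [216, -90, -18], "angular": [0, 0, 19], "fingers": 0}, {"slide": [252, -105, -20], "angular": [0, 0, 22], "fingers": 0}, {"slide": [288, -120, -20], "angular": [0, 0, 25], "fingers": 0}, {"slide": [324, -135, -20], "angular": [0, 0, 28], "fingers": 0}, {"slide": [355, -148.5, -20], "angular": [0, 0, 31.3], "fingers": 0}])

```text
clock: 2.88
tcp_pos: [0.4619, -0.3083, 0.2626]
orientation: [0.0, 0.991, -0.132, 0.0]
wrist_force: [1.0, -0.0, 0.4]
finger_gap: 0.0851
grip_force: 0.0
```

>>> jog_arm(moves=[{"slide": [0, 0, 0], "fingers": 0}, {"slide": [0, 0, 0], "fingers": 0}])

```text
schema error: expected keys fingers, slide, angular
```

```bash
python3 - <<'E'
from h import *
np.set_printoptions(precision=4,suppress=True)
s=get_state();print(s["clock"],s["tcp_pos"],s["joint_pos"])
w=shot("wrist");im=w["color"].copy()
# expected head-top and nose outlines
c,sn=np.cos(np.radians(-15)),np.sin(np.radians(-15));Rz=np.array([[c,-sn,0],[sn,c,0],[0,0,1]])
o=np.array([.4605,-.31,.153])-Rz@[-.012,0,.139]
def poly(L,col):
    pts=np.array([proj(w,o+Rz@np.array(q)) for q in L]);print(pts.round(0).tolist());cv2.polylines(im,[pts.astype(int)],True,col,1)
poly([(-.059,.024,.163),(.04,.024,.163),(.04,-.024,.163),(-.059,-.024,.163)],(255,0,0))
poly([(-.081,.032,.166),(-.059,.032,.166),(-.059,-.032,.166),(-.081,-.032,.166)],(0,255,0))
cv2.imwrite("pics/w1.png",cv2.resize(im[...,::-1],None,fx=1.5,fy=1.5))
E
```

```text
2.8833 [ 0.4619 -0.3083  0.2626] [-0.7332  0.2693  0.0357  1.3363  0.0002  2.6727]
[[232.0, 247.0], [228.0, 138.0], [288.0, 138.0], [284.0, 246.0]]
[[224.0, 269.0], [223.0, 248.0], [293.0, 248.0], [292.0, 269.0]]
```

View pics/w1.png

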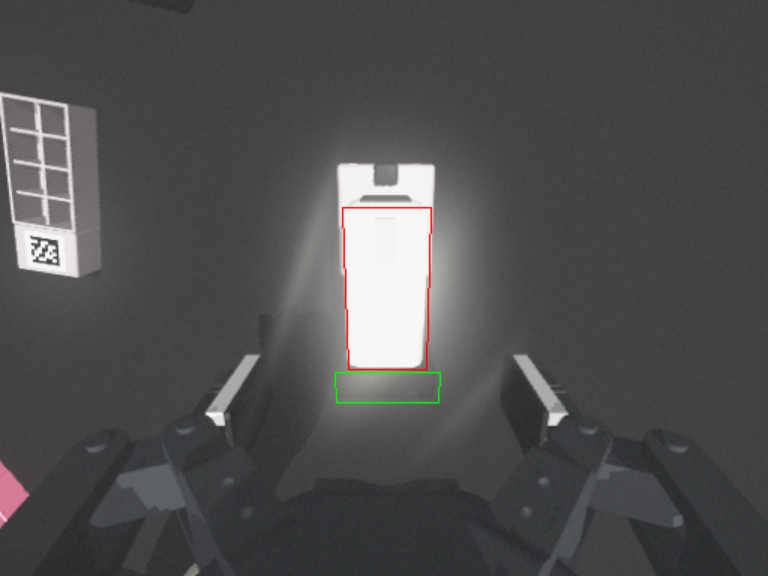

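The measured head outline agrees with the prediction to about 1 mm. Joint 6 would hit its limit at the aiming pose, so I'll take the half-turn grasp instead.

>>> jog_arm(moves=[{"slide": [0, 0, 0], "angular": [0, 0, -7], "fingers": 0}, {"slide": [0, 0, 0], "angular": [0, 0, -14], "fingers": 0}, {"slide": [0, 0, 0], "angular": [0, 0, -21], "fingers": 0}, {"slide": [0, 0, 0], "angular": [0, 0, -28], "fingers": 0}, {"slide": [0, 0, 0], "angular": [0, 0, -35], "fingers": 0}, {"slide": [0, 0, 0], "angular": [0, 0, -42], "fingers": 0}, {"slide": [0, 0, 0], "angular": [0, 0, -49], "fingers": 0}, {"slide": [0, 0, 0], "angular": [0, 0, -56], "fingers": 0}, {"slide": [0, 0, 0], "angular": [0, 0, -63], "fingers": 0}, {"slide": [0, 0, 0], "angular": [0, 0, -70], "fingers": 0}])

```text
clock: 3.77
tcp_pos: [0.46, -0.3103, 0.2623]
orientation: [0.0, 0.886, 0.464, -0.0]
wrist_force: [0.3, 0.1, 0.4]
finger_gap: 0.0851
grip_force: 0.0
```

>>> jog_arm(moves=[{"slide": [0, 0, 0], "angular": [0, 0, -7], "fingers": 0}, {"slide": [0, 0, 0], "angular": [0, 0, -14], "fingers": 0}, {"slide": [0, 0, 0], "angular": [0, 0, -21], "fingers": 0}, {"slide": [0, 0, 0], "angular": [0, 0, -28], "fingers": 0}, {"slide": [0, 0, 0], "angular": [0, 0, -35], "fingers": 0}, {"slide": [0, 0, 0], "angular": [0, 0, -42], "fingers": 0}, {"slide": [0, 0, 0], "angular": [0, 0, -49], "fingers": 0}, {"slide": [0, 0, 0], "angular": [0, 0, -56], "fingers": 0}, {"slide": [0, 0, 0], "angular": [0, 0, -63], "fingers": 0}, {"slide": [0, 0, 0], "angular": [0, 0, -70], "fingers": 0}])

```text
clock: 4.6
tcp_pos: [0.46, -0.3103, 0.2623]
orientation: [0.0, 0.459, 0.888, -0.0]
wrist_force: [-0.2, -0.0, 0.5]
finger_gap: 0.0854
grip_force: 0.0
```

>>> jog_arm(moves=[{"slide": [0, 0, 0], "angular": [0, 0, -7], "fingers": 0}, {"slide": [0, 0, 0], "angular": [0, 0, -14], "fingers": 0}, {"slide": [0, 0, 0], "angular": [0, 0, -21], "fingers": 0}, {"slide": [0, 0, 0], "angular": [0, 0, -28], "fingers": 0}, {"slide": [0, 0, 0], "angular": [0, 0, -35], "fingers": 0}, {"slide": [0, 0, 0], "angular": [0, 0, -40], "fingers": 0}, {"slide": [0, 0, 0], "angular": [0, 0, -40], "fingers": 0}, {"slide": [0, 0, 0], "angular": [0, 0, -40], "fingers": 0}])

```text
clock: 5.27
tcp_pos: [0.4601, -0.3102, 0.2623]
orientation: [0.0, 0.132, 0.991, -0.0]
wrist_force: [-0.7, 0.4, 0.6]
finger_gap: 0.0854
grip_force: 0.0
```

```bash
python3 - <<'E'
from h import *
s=get_state();print(s["clock"],s["tcp_pos"],s["joint_pos"])
rel([.4605,-.31,.145],down(np.radians(-15)+np.pi))
E
```

```text
5.2667 [ 0.46009007 -0.3102174   0.26229972] [-7.37866880e-01  2.69128148e-01  3.47155223e-02  1.33631305e+00
 -8.21517969e-05 -4.72856008e-01]
slide [ -0.3   0.3 117.3] angular [-0.01  0.   -0.18]
```

>>> jog_arm(moves=[{"slide": [0, 0, 25], "angular": [0, 0, 0], "fingers": 0}, {"slide": [0, 0, 50], "angular": [0, 0, 0], "fingers": 0}, {"slide": [0, 0, 75], "angular": [0, 0, 0], "fingers": 0}, {"slide": [0, 0, 100], "angular": [0, 0, 0], "fingers": 0}, {"slide": [0, 0, 117], "angular": [0, 0, 0], "fingers": 0}, {"slide": [0, 0, 117], "angular": [0, 0, 0], "fingers": 0}])

```text
clock: 5.77
tcp_pos: [0.4581, -0.3083, 0.1414]
orientation: [-0.003, 0.132, 0.991, 0.002]
wrist_force: [-0.7, 0.7, -0.2]
finger_gap: 0.0858
grip_force: 0.0
```

>>> jog_arm(moves=[{"slide": [0, 0, 0], "angular": [0, 0, 0], "fingers": 0.3}, {"slide": [0, 0, 0], "angular": [0, 0, 0], "fingers": 0.5}, {"slide": [0, 0, 0], "angular": [0, 0, 0], "fingers": 0.7}, {"slide": [0, 0, 0], "angular": [0, 0, 0], "fingers": 1}, {"slide": [0, 0, 0], "angular": [0, 0, 0], "fingers": 1}, {"slide": [0, 0, 0], "angular": [0, 0, 0], "fingers": 1}, {"slide": [0, 0, 0], "angular": [0, 0, 0], "fingers": 1}, {"slide": [0, 0, 0], "angular": [0, 0, 0], "fingers": 1}], squeeze=90)

```text
clock: 6.43
tcp_pos: [0.4614, -0.3106, 0.1474]
orientation: [0.002, 0.131, 0.991, -0.001]
wrist_force: [-0.5, 1.9, 6.7]
finger_gap: 0.0471
grip_force: 92.5
```

Gripped, with a gap of 47 mm against the 48 mm head. Now I'll lift straight up.

>>> jog_arm(moves=[{"slide": [0, 0, -10], "angular": [0, 0, 0], "fingers": 1}, {"slide": [0, 0, -25], "angular": [0, 0, 0], "fingers": 1}, {"slide": [0, 0, -40], "angular": [0, 0, 0], "fingers": 1}, {"slide": [0, 0, -60], "angular": [0, 0, 0], "fingers": 1}, {"slide": [0, 0, -80], "angular": [0, 0, 0], "fingers": 1}, {"slide": [0, 0, -100], "angular": [0, 0, 0], "fingers": 1}, {"slide": [0, 0, -120], "angular": [0, 0, 0], "fingers": 1}, {"slide": [0, 0, -135], "angular": [0, 0, 0], "fingers": 1}, {"slide": [0, 0, -140], "angular": [0, 0, 0], "fingers": 1}, {"slide": [0, 0, -140], "angular": [0, 0, 0], "fingers": 1}])

```text
clock: 7.27
tcp_pos: [0.4606, -0.3106, 0.287]
orientation: [0.001, 0.131, 0.991, -0.001]
wrist_force: [0.6, -0.0, -3.1]
finger_gap: 0.047
grip_force: 92.4
```

```bash
python3 - <<'E'
from h import *
np.set_printoptions(precision=4,suppress=True)
st=get_state();print(st["clock"],st["tcp_pos"],st["finger_gap"],st["grip_force"],st["wrist_force"])
s=shot("scene");t=shot("top")
# predicted scanner points with head at grasp point
R0=rot(st["orientation"]);Rs=R0@np.diag([-1,1,-1.])   # scanner axes: x=-tool x, y=tool y, z=-tool z
h=np.array(st["tcp_pos"])-.008*R0[:,2]
A=s["color"][40:240,60:260,::-1].copy();B=t["color"][120:320,290:490,::-1].copy()
A=cv2.resize(A,(390,390));B=cv2.resize(B,(390,390))
for nm,q in(("head",(-.012,0,.139)),("win",(-.082,0,.139)),("foot",(0,0,0)),("rear",(.04,0,.139))):
    X=h+Rs@(np.array(q)-[-.012,0,.139]);a=proj(s,X);b=proj(t,X);print(nm,X,a,b)
    cv2.circle(A,tuple(((a-[60,40])*1.95).astype(int)),3,(0,0,255),-1);cv2.circle(B,tuple(((b-[290,120])*1.95).astype(int)),3,(0,0,255),-1)
cv2.imwrite("pics/lift.png",np.hstack([A,B]))
# label refinement by refined centre of the code square
for p,uv,n in((s,(346,213),"s"),(t,(185.5,214.3),"t")):
    x,y=int(uv[0]),int(uv[1]);g=p["color"][y-20:y+20,x-20:x+20].min(2)
    cv2.imwrite(f"pics/lab_{n}.png",cv2.resize(g,(300,300)))
    print(n,[ (d["point"],round(d["p"],2)) for d in tip_of("rack_full_label",p)])
E
python3 -c "
import cv2,numpy as np
a=cv2.imread('pics/lift.png');b=np.hstack([cv2.imread('pics/lab_s.png'),cv2.imread('pics/lab_t.png')])
c=np.zeros((600,780,3),np.uint8);c[:390]=a;c[395:595,:400]=cv2.resize(b,(400,200));cv2.imwrite('pics/lift2.png',c)"
```

```text
7.2667 [ 0.4606 -0.3106  0.287 ] 0.0469723942360338 92.43454813957214 [ 0.6232 -0.0193 -3.0602]
head [ 0.4606 -0.3106  0.295 ] [117.7416  98.7231] [380.3026 201.4376]
win [ 0.393  -0.2924  0.2948] [137.6327  87.0574] [375.2041 227.5282]
foot [ 0.4725 -0.3141  0.156 ] [127.6912 151.2214] [366.0043 202.2261]
rear [ 0.5108 -0.3241  0.2951] [101.4689 108.3265] [384.0638 182.3567]
s [([392.8, 190.6], 0.86), ([363.5, 307.7], 0.83), ([343.5, 175.6], 0.74)]
t [([186.1, 259.4], 0.92), ([148.5, 248.6], 0.83), ([178.8, 135.3], 0.74), ([186.7, 211.5], 0.6), ([180.8, 195.7], 0.22)]
```

View pics/lift2.png

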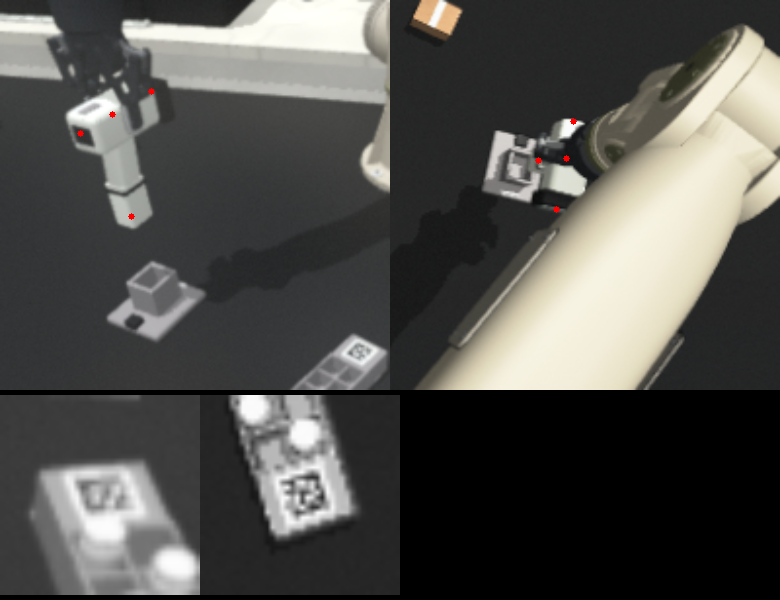

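The scanner is out, upright and clear, with the predicted points (red) sitting on it. The label centres are at scene (347,212.4) and top (185.3,213.5). Next I'll compute the aiming pose.

```bash
cat >> h.py <<'E'
def aim(label,az,th=np.radians(50),d=.12):
    r=np.array([np.cos(az),np.sin(az),0]);up=np.array([0,0,1.])
    x=np.cos(th)*r+np.sin(th)*up; y=np.cross(up,r); Rs=np.column_stack([x,y,np.cross(x,y)])
    win=label+d*x; head=win+.070*x; R0=Rs@np.diag([-1,1,-1.])
    return head+.008*R0[:,2],R0,win+Rs@np.array([.082,0,-.139])
E
python3 - <<'E'
from h import *
np.set_printoptions(precision=4,suppress=True)
s=shot("scene");t=shot("top")
a,b=atz(s,(346.6,212),.034),atz(t,(185.,213.2),.034);L=(a+b)/2;print(a,b,L,tri([(s,(346.6,212)),(t,(185,213.2))]))
tcp,R0,foot=aim(L,np.arctan2(L[1],L[0]));print(tcp,foot)
via=tcp+[0,0,.28-tcp[2]];rel(via,R0)
E
```

```text
[0.4609 0.252  0.034 ] [0.4639 0.2483 0.034 ] [0.4624 0.2501 0.034 ] [0.4638 0.2497 0.0363]
[0.5752 0.3112 0.1744] [0.6703 0.3626 0.0994]
slide [ 49.6 629.5   4.7] angular [-18.85 -47.61 -40.65]
```

>>> jog_arm(moves=[{"slide": [1, 15, 0], "angular": [-0.5, -1.2, -1], "fingers": 1}, {"slide": [3, 45, 0], "angular": [-1.4, -3.6, -3.1], "fingers": 1}, {"slide": [6, 80, 0], "angular": [-2.4, -6, -5.2], "fingers": 1}, {"slide": [9, 115, 1], "angular": [-3.4, -8.7, -7.4], "fingers": 1}, {"slide": [12, 150, 1], "angular": [-4.5, -11.3, -9.7], "fingers": 1}, {"slide": [15, 185, 1], "angular": [-5.5, -14, -12], "fingers": 1}, {"slide": [17, 220, 1], "angular": [-6.6, -16.6, -14.2], "fingers": 1}, {"slide": [20, 255, 2], "angular": [-7.6, -19.3, -16.5], "fingers": 1}, {"slide": [23, 285, 2], "angular": [-8.5, -21.5, -18.4], "fingers": 1}, {"slide": [25, 315, 2], "angular": [-9.4, -23.8, -20.3], "fingers": 1}])

```text
clock: 8.4
tcp_pos: [0.5167, 0.0025, 0.2824]
orientation: [0.214, -0.048, 0.974, 0.054]
wrist_force: [0.7, 0.5, -3.1]
finger_gap: 0.0467
grip_force: 92.7
```

```bash
python3 - <<'E'
from h import *
L=np.array([.4624,.2501,.034])
s=get_state();print(s["clock"],s["tcp_pos"],np.round(s["joint_pos"],2),s["finger_gap"])
tcp,R0,foot=aim(L,np.arctan2(L[1],L[0]))
rel(tcp+[0,0,.28-tcp[2]],R0)
E
```

```text
8.4 [0.51668613 0.00249659 0.28235325] [-0.29 -0.13 -0.44  0.88  0.24 -0.34] 0.046748530782682776
slide [-74.  298.3  65. ] angular [ -9.45 -23.74 -20.2 ]
```

>>> jog_arm(moves=[{"slide": [-8, 33, 7], "angular": [-1, -2.6, -2.2], "fingers": 1}, {"slide": [-16, 66, 14], "angular": [-2.1, -5.3, -4.5], "fingers": 1}, {"slide": [-25, 100, 22], "angular": [-3.1, -7.9, -6.7], "fingers": 1}, {"slide": [-33, 133, 29], "angular": [-4.2, -10.6, -9], "fingers": 1}, {"slide": [-41, 166, 36], "angular": [-5.2, -13.2, -11.2], "fingers": 1}, {"slide": [-50, 200, 43], "angular": [-6.3, -15.8, -13.5], "fingers": 1}, {"slide": [-58, 232, 51], "angular": [-7.3, -18.5, -15.7], "fingers": 1}, {"slide": [-66, 265, 58], "angular": [-8.4, -21.1, -18], "fingers": 1}, {"slide": [-72, 290, 63], "angular": [-9.2, -23.1, -19.7], "fingers": 1}, {"slide": [-74, 298, 65], "angular": [-9.5, -23.7, -20.2], "fingers": 1}])

```text
clock: 9.23
tcp_pos: [0.5749, 0.3114, 0.2779]
orientation: [0.408, -0.224, 0.879, 0.104]
wrist_force: [-0.0, -1.3, -1.6]
finger_gap: 0.047
grip_force: 93.2
```

>>> jog_arm(moves=[{"slide": [0, 0, 0], "angular": [0, 0, 0], "fingers": 1}, {"slide": [0, 0, 0], "angular": [0, 0, 0], "fingers": 1}])

```text
clock: 9.4
tcp_pos: [0.576, 0.3084, 0.2789]
orientation: [0.408, -0.222, 0.88, 0.103]
wrist_force: [-0.4, -1.2, -3.1]
finger_gap: 0.0477
grip_force: 93.2
```

```bash
python3 - <<'E'
from h import *
np.set_printoptions(precision=4,suppress=True)
L=np.array([.4624,.2501,.034])
st=get_state();print(st["clock"],st["tcp_pos"],np.round(st["joint_pos"],2),st["finger_gap"])
tcp,R0,foot=aim(L,np.arctan2(L[1],L[0]));rel(tcp,R0)
w=shot("wrist");s=shot("scene")
R0=rot(st["orientation"]);Rs=R0@np.diag([-1,1,-1.]);h=np.array(st["tcp_pos"])-.008*R0[:,2]
W=h-.07*Rs[:,0];k=(.034-W[2])/-Rs[2,0];print("window",W,"hits z=.034 at",W-k*Rs[:,0],"dist",k)
A=w["color"][...,::-1].copy();B=s["color"][...,::-1].copy()
print("label px wrist",proj(w,L),"scene",proj(s,L))
for p,im in((w,A),(s,B)):
    for X,c in((L,(0,255,0)),(W,(0,0,255)),(h+.052*Rs[:,0],(255,0,0)),(h+Rs@np.array([.012,0,-.139]),(255,0,255))):
        u=proj(p,X); cv2.circle(im,tuple(u.astype(int)),2,c,-1)
cv2.imwrite("pics/aim1.png",np.vstack([cv2.resize(A,(400,300)),cv2.resize(B[60:360,200:512],(400,300))]) if 0 else np.hstack([cv2.resize(A,(400,300)),cv2.resize(B,(400,300))]))
for p in(w,): print([(np.round(d["point"],1),round(d["p"],2)) for d in tip_of("rack_full_label",p)])
E
```

```text
9.4 [0.576  0.3084 0.2789] [ 0.3  -0.09 -0.71  0.09  0.15 -0.12] 0.04772012240862864
slide [79.4  2.7 68. ] angular [-0.04 -0.27 -0.09]
window [0.5308 0.2841 0.2307] hits z=.034 at [0.384  0.2052 0.034 ] dist 0.25779635883339225
label px wrist [ 263.5684 -305.5821] scene [345.8474 212.3018]
[(array([181.8,  79.7]), 0.87)]
```

View pics/aim1.png

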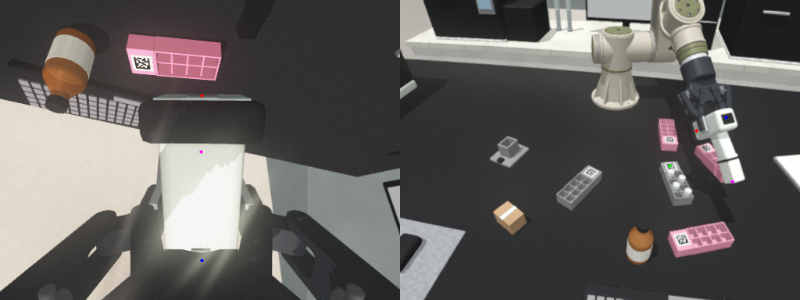

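The scanner is held tilted as predicted: nose at scene (297,130 px), foot at (332,181 half-scale) on the magenta mark, so no slip. Next I'll descend vertically.

>>> jog_arm(moves=[{"slide": [8, 0.3, 7], "angular": [0, 0, 0], "fingers": 1}, {"slide": [20, 0.7, 17], "angular": [0, 0, 0], "fingers": 1}, {"slide": [33, 1.2, 28], "angular": [0, 0, 0], "fingers": 1}, {"slide": [46, 1.6, 39], "angular": [0, 0, 0], "fingers": 1}, {"slide": [58, 2, 50], "angular": [0, 0, 0], "fingers": 1}, {"slide": [68, 2.4, 58], "angular": [0, 0, 0], "fingers": 1}, {"slide": [75, 2.6, 64], "angular": [0, 0, 0], "fingers": 1}, {"slide": [79, 2.7, 68], "angular": [0, 0, 0], "fingers": 1}, {"slide": [79, 2.7, 68], "angular": [0, 0, 0], "fingers": 1}, {"slide": [79, 2.7, 68], "angular": [0, 0, 0], "fingers": 1}])

```text
clock: 10.38
tcp_pos: [0.5774, 0.3112, 0.1769]
orientation: [0.41, -0.221, 0.879, 0.103]
wrist_force: [-0.8, 0.4, -1.6]
finger_gap: 0.0471
grip_force: 93.3
```

>>> jog_arm(moves=[{"slide": [0, 0, 0], "angular": [0, 0, 0], "fingers": 1}, {"slide": [0, 0, 0], "angular": [0, 0, 0], "fingers": 1}, {"slide": [0, 0, 0], "angular": [0, 0, 0], "fingers": 1}, {"slide": [0, 0, 0], "angular": [0, 0, 0], "fingers": 1}])

```text
clock: 10.72
tcp_pos: [0.5771, 0.3119, 0.1773]
orientation: [0.41, -0.222, 0.879, 0.104]
wrist_force: [-0.0, -0.0, -2.5]
finger_gap: 0.0468
grip_force: 93.3
```

```bash
python3 - <<'E'
from h import *
np.set_printoptions(precision=4,suppress=True)
L=np.array([.4624,.2501,.034])
st=get_state();print(st["clock"],st["tcp_pos"],st["finger_gap"],np.abs(st["qvel"]).max(),st["wrist_force"])
tcp,R0,foot=aim(L,np.arctan2(L[1],L[0]));rel(tcp,R0)
s=shot("scene");t=shot("top")
R0=rot(st["orientation"]);Rs=R0@np.diag([-1,1,-1.]);h=np.array(st["tcp_pos"])-.008*R0[:,2]
W=h-.07*Rs[:,0];print("label in window frame",Rs.T@(L-W),"below level",np.degrees(np.arcsin(Rs[2,0])))
B=s["color"][...,::-1][80:280,280:480].copy();B=cv2.resize(B,(600,600),interpolation=cv2.INTER_CUBIC)
for X,c in((L,(0,255,0)),(W,(0,0,255)),(h+.052*Rs[:,0],(255,0,0)),(h+Rs@np.array([.012,0,-.139]),(255,0,255))):
    cv2.circle(B,tuple(((proj(s,X)-[280,80]+.5)*3).astype(int)),3,c,-1)
# outline of the head and the nose
def box(x0,x1,w,z0,z1,c):
    q=[(x,y,z) for x in(x0,x1) for y in(-w,w) for z in(z0,z1)]
    P=[((proj(s,h+Rs@(np.array(v)-[-.012,0,.139]))-[280,80]+.5)*3).astype(int) for v in q]
    for i in range(8):
        for b in(1,2,4):
            if not i&b: cv2.line(B,tuple(P[i]),tuple(P[i|b]),c,1)
box(-.059,.04,.024,.115,.163,(0,255,255));box(-.081,-.059,.032,.112,.166,(0,160,0));box(-.019,.019,.015,0,.062,(255,0,255))
cv2.imwrite("pics/aim2.png",B)
E
```

```text
10.7167 [0.5771 0.3119 0.1773] 0.046845440857861693 0.004402935105807008 [-0.0441 -0.0124 -2.504 ]
slide [3.5 0.2 0.3] angular [-0.05  0.02 -0.05]
label in window frame [-0.1235 -0.     -0.0003] below level 50.01616937731651
```

View pics/aim2.png

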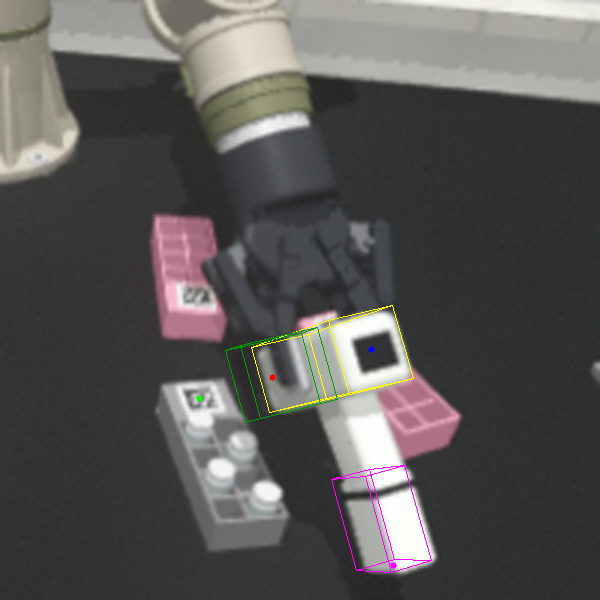

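The outlines of the head, nose and foot fall on the scanner at (330–410, 310–570), within about 2 original pixels. The label mark at (200,398) sits on the loaded rack's code. The aim is 123 mm ahead and on axis, at 50° below level, with the arm steady, so I'm handing in.

```bash
python3 -c "
from workcell import *
print(hand_in())"
```

```text
the job is handed in; nothing more can be done
None
```

I handed the job in with the scanner held steady in the air, about 12 cm from the loaded rack's label and 50° nose-down; my position estimates put the label on its line of sight, but the hand-in returned no verdict.

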